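# Open the mending clamp that holds the sherd

### The job

The glue on the clamped sherd has set. Of the two sprung clamps with red knobs, open the one that has a sherd in it: pull its knob, and the jaw with it, straight away from the sherd all the way out to the stop, then let go. Leave the sherd lying in the clamp and do not move the jaw of the empty clamp.

Things in the scene. Friction and masses are not known exactly. Their poses are not given: they have to be found in the camera images.
- loaded_knob (a point): Centre of the red upright knob on the jaw of the clamp that holds the sherd; moves with the jaw. Knob: 25 mm across, 38 mm tall, centre 63 mm above the bench, underside 44 mm, jaw's top 38 mm, all else on the clamp under 42 mm. x axis: level, the way the jaw is pulled open (away from the sherd, roughly towards the robot, towards the dark spring barrel); z up. Grey base, 180 x 100 mm, fixed.
- loaded_clamp_jaw (a joint): Opening of that jaw in m: 0 shut against the sherd, 0.045 out at its stop (the jaw then meets the end block). A spring pulls it back and a brake holds it wherever it is left, so it does not run back when let go; pulling it out takes about 5 to 7 N.
- sherd_center (a point): Centre of the buff pottery sherd, 86 x 52 x 12 mm, lying loose and flat on the black rubber bed between the jaws of the loaded clamp, about 45 mm from the knob's axis on the side opposite the pull.
- empty_knob (a point): Centre of the same red knob on the second, identical clamp, whose jaw is likewise in and has no sherd in it; axes as for the first.

How it is judged:
By the outcome, as a careful person would: the job done as asked, in the order asked, and still so for the second after the job is handed in, with the robot touching nothing.
It also fails if it takes over 32 s, if anything falls off the work surface, if the arm or the gripper's body presses on something with over 40 N, if the wrist force passes 120 N, or if a joint passes its speed limit or range.

### The arm

A 6-joint arm with a two-finger parallel gripper is mounted at the origin on the work surface; the furniture and walls round the work are solid. World frame = base frame: x ahead of the robot, y to its left, z up, the work surface at z = 0. Lengths are in m, angles in rad, forces in N, time in s.
With the tool pointing down it reaches from about 0.25 to 0.725 m from the base axis. Payload 4 kg.
Tool frame: the origin (TCP) lies on the centre line of the jaws, within the pads' length; the fingertips stand 11 mm ahead of it and the grasp point (between the pads) lies 8 mm behind it (bot.nose_length is the distance from the TCP to the fingertips, in m); z points along the fingers, y is the direction in which the jaws open and shut (so a half turn about z gives the same grasp; the last joint's range is limited). The gripper opens to 85 mm and grips with 20 to 120 N. Pads are 22 mm wide; open, the fingers measure 114 mm over their backs; the gripper's body (76 mm by 85 mm) begins 54 mm behind the grasp point. The pads swing forward as they close: fully open they stand 13 mm farther back than shut.
Start: joints at [1.141, 0.241, 0.005, 1.335, 0, 1.571], TCP at [0.208, 0.455, 0.242] pointing down, gripper open.
Joint ranges: [-2.72, 2.72], [-1.05, 1.87], [-1.09, 1.28], [-1.99, 2.15], [-1.42, 1.44], [-3.14, 3.14]. Speed limits (rad/s): [2.79, 2.79, 3.14, 3.14, 3.14, 3.14].

### API

Orientations are given as a unit quaternion [x, y, z, w].
In Python, from workcell import bot gives the robot as it stands.
- The arm moves only by the tool play_rows, never from a script. Its argument "plan" is one flat list of numbers, 6 for each row, row after row: the shift along the tool's x, y, z in mm, then the turn, a rotation vector about the tool's x, y, z in rad. A call has 1 to 20 rows; each row shifts and turns the commanded pose from where the row before left it, along the tool's axes as they then stand; what a row does not reach is not made up. A row lasts 1/8 s, in which the tool goes at most 62.5 mm and 10.7 degrees, less where a joint would pass 70% of its speed; a pose out of reach is approached as far as the arm can. A call with a gripper value outside its range is refused whole. "hand" is the opening in per cent of the stroke, from 0 (shut) to 100 (fully open), set as the call begins (left out, the last holds). The fingers move at their own pace and stop on an object; the grip force is fixed at half the most. Time passes only in rows, so rows that do not move let the fingers close. It gives the time, the measured TCP pose, the force and the opening at its end, in the units of the state.
- bot.get_obs(): the state, without advancing time (a new reading comes with each control period).
- bot.camera(name): name is "scene" or "top" or "wrist"; returns a dict with "frame" (480x640x3 uint8, blue, green, red), "range_z" (480x640 float32, m along the optical axis (not along the pixel's ray), 0 where there is no reading), "K" (3x3 intrinsics, pixels), "cam_to_world" (4x4, takes a point from camera to world coordinates). Camera axes: x right, y down, z forward; pixel columns grow to the right and rows downward; lengths in m; the calibration is good to about 2 mm. A picture is of the moment at which its call begins.
- bot.job_done(): hands the job in, once; it reports no verdict.
Trained networks look in the newest picture that a camera, given by its name, has taken for a name from the list of things; names that differ only in an ending like _2 or _b are one class to them, and where a whole thing is asked for, a point or a joint stands for the part that bears it (a point fixed in the world has none). Each returns a list of dicts, best first, with "p" (0 to 1); they miss things now and then, are a little off and sometimes report something else, mostly with a low value. They report only what shows in the picture. A call takes as long as a camera call.
- bot.outline_of(query, camera): "mask" (480x640 bool, what is visible of it) and "point" ([row, column] in pixels, amid what is visible of it).
The state is a dict: "clock": time; "joint_pos": joint angles; "joint_vel": joint speeds; "tau": joint torques, N m; "eef_pos": TCP position; "tool_rot": TCP orientation; "ft_force": force on the tool from outside, world axes, zero at the start; "ft_torque": the same for the moment, N m; "grip_width": finger opening in m.
Only numpy, scipy, OpenCV 4.12 (cv2) and the standard library are available. Lean on these libraries where they do the work, as an engineer would, in place of code of your own. Each camera call takes 0.05 s, during which the arm holds its last target.

## Working session

There is one attempt and no reset: what is moved stays moved. The work goes in short steps, Python scripts to look and compute and a tool call to move; the robot and the scene stay as the last step left them, time stands still between calls to the robot, and variables do not carry over. Pictures are saved under pics/ and viewed, and the job is handed in when it is done.

Besides the shell and the picture viewer there is one more tool, called after "Request:" as name(argument=value, ...) on one line, values as JSON. play_rows: Moves the arm, as the interface text tells. Its arguments: {"type":"object","properties":{"plan":{"type":"array","items":{"type":"number"}},"hand":{"type":"number"}},"required":["plan"]}

```bash
ls; mkdir -p pics
cat > h.py <<'E'
import numpy as np,cv2
from workcell import bot
def px2w(c,m):
    r,cc=np.nonzero(m&(c["range_z"]>0)); z=c["range_z"][r,cc]; K=c["K"]
    p=np.c_[(cc-K[0,2])*z/K[0,0],(r-K[1,2])*z/K[1,1],z,np.ones_like(z)]
    return (c["cam_to_world"]@p.T).T[:,:3]
E
python3 - <<'E'
from h import *
o=bot.get_obs(); print(o)
for n in ["scene","top"]:
    c=bot.camera(n); im=c["frame"].copy()
    for q in ["loaded_knob","empty_knob","sherd_center"]:
        for d in bot.outline_of(q,n):
            P=px2w(c,d["mask"])
            print(n,q,round(d["p"],2),d["point"],d["mask"].sum(),np.median(P,0).round(3) if len(P) else None, P[:,2].max().round(3) if len(P) else None)
    cv2.imwrite(f"pics/{n}0.png",im)
E
```

```text
pics
{'clock': 0.0, 'joint_pos': array([ 1.14096954e+00,  2.41433131e-01,  3.70101985e-03,  1.33523545e+00,
       -2.41293443e-05,  1.57082842e+00]), 'joint_vel': array([-0.00045955,  0.00097342,  0.00083657, -0.00074165,  0.00167433,
       -0.00140948]), 'tau': array([ 8.55671988e-04, -3.72312677e+01,  2.52411175e+01,  1.68328016e-02,
        2.70778228e-04, -1.47623524e-06]), 'eef_pos': array([0.20809869, 0.45393926, 0.24139405]), 'tool_rot': array([ 2.13278354e-01,  9.76990872e-01, -1.06322003e-03, -2.19717849e-04]), 'ft_force': array([ 0.65156481,  0.50872677, -0.42339427]), 'ft_torque': array([0.01806922, 0.05544196, 0.00538258]), 'grip_width': 0.08562705222670652}
scene loaded_knob 0.89 [157.9, 265.9] 451 [ 0.464 -0.316  0.037] 0.087
scene empty_knob 0.82 [338.5, 432.9] 1008 [0.455 0.318 0.035] 0.085
top loaded_knob 0.57 [251.2, 466.8] 587 [ 0.457 -0.318  0.037] 0.09
top empty_knob 0.9 [258.0, 166.5] 717 [0.445 0.31  0.036] 0.088
top sherd_center 0.75 [233.5, 463.7] 598 [ 0.499 -0.325  0.025] 0.031
```

View pics/scene0.png

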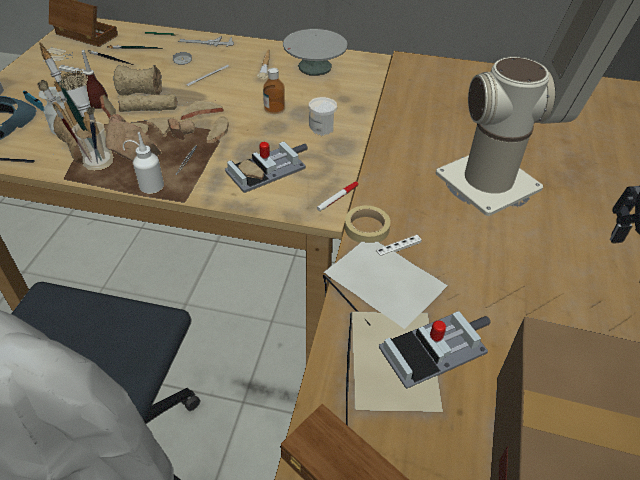

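View pics/top0.png

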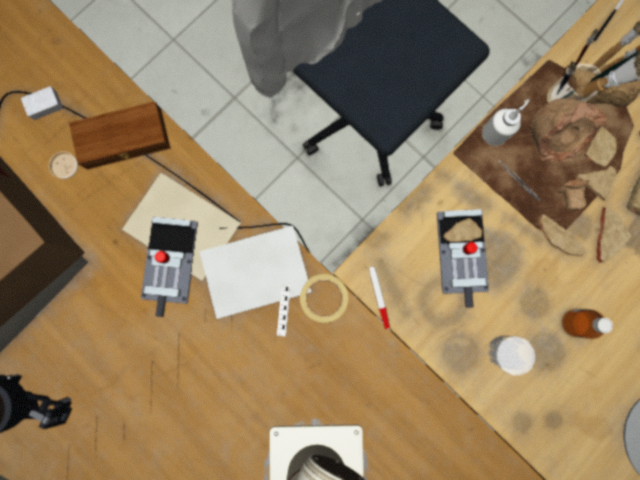

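Run:
```python
from h import *
for n in ["top","scene"]:
    c=bot.camera(n); f=c["frame"].astype(int)
    red=(f[...,2]>110)&(f[...,1]<70)&(f[...,0]<80)
    P=np.zeros((480,640,3)); m=c["range_z"]>0
    W=px2w(c,m); P[m]=W
    for s in (-1,1):
        k=red&m&(P[...,1]*s>0)&(P[...,2]>.04)
        p=P[k]; top=p[p[:,2]>.074]
        print(n,s,k.sum(),len(top),p.min(0).round(3) if len(p) else 0,p.max(0).round(3) if len(p) else 0, np.median(top,0).round(4), (top.max(0)+top.min(0)).round(4)/2)
    if n=="top":
        hsv=cv2.cvtColor(c["frame"],cv2.COLOR_BGR2HSV)
        # base outline via height
        k=m&(P[...,1]<-.1)&(P[...,2]>.008)&(P[...,2]<.1)&(P[...,0]>.25)&(P[...,0]<.7)
        n_,l,st,ce=cv2.connectedComponentsWithStats(k.astype(np.uint8))
        i=1+st[1:,4].argmax(); q=P[l==i][:,:2].astype(np.float32)
        print(cv2.minAreaRect(q),st[i])
        d=bot.outline_of("sherd_center","top")[0]; q=P[d["mask"]&m]; 
        print("sherd",cv2.minAreaRect(q[:,:2].astype(np.float32)),q.mean(0))
        x,y,w,h=st[i]; 
        cv2.imwrite("pics/crop0.png",cv2.resize(c["frame"][190:310,400:540],None,fx=5,fy=5,interpolation=cv2.INTER_CUBIC))
    else: cv2.imwrite("pics/crop1.png",cv2.resize(c["frame"][110:230,200:340],None,fx=5,fy=5,interpolation=cv2.INTER_CUBIC))
```

```text
top -1 509 363 [ 0.274 -0.57   0.04 ] [ 0.477 -0.312  0.099] [ 0.3068 -0.5424  0.0827] [ 0.3725 -0.441   0.0868]
top 1 1576 60 [0.438 0.3   0.042] [0.78  0.519 0.087] [0.4489 0.3066 0.0817] [0.44925 0.30805 0.08065]
((0.44341203570365906, -0.32401034235954285), (0.21098630130290985, 0.1015765368938446), 1.689826488494873) [ 436  209   53   99 3882]
sherd ((0.5002703666687012, -0.32280975580215454), (0.04735637083649635, 0.08019497990608215), 22.268978118896484) [ 0.50123732 -0.32517717  0.02410893]Traceback (most recent call last):
  File "<stdin>", line 20, in <module>
ValueError: too many values to unpack (expected 4)
```

Run:
```python
from h import *
for n in ["top","scene"]:
    c=bot.camera(n); f=c["frame"].astype(int)
    red=(f[...,2]>110)&(f[...,1]<90)&(f[...,0]<90)
    P=np.zeros((480,640,3)); m=c["range_z"]>0
    P[m]=px2w(c,m)
    k=red&m&(abs(P[...,0]-.46)<.05)&(abs(P[...,1]+.32)<.05)
    p=P[k]; t=p[p[:,2]>.07]
    print(n,len(p),p.min(0).round(3),p.max(0).round(3),len(t),cv2.minEnclosingCircle(t[:,:2].astype(np.float32)),np.median(t,0))
    for a in range(0,100,1): pass
    if n=="top":
        # jaw/base edges: orientation of base by low-height mask
        for lo,hi in ((.004,.1),(.008,.016),(.028,.045)):
            k=m&(P[...,2]>lo)&(P[...,2]<hi)&(abs(P[...,0]-.45)<.12)&(abs(P[...,1]+.322)<.09)
            print(lo,hi,k.sum(),cv2.minAreaRect(P[k][:,:2].astype(np.float32)))
        cv2.imwrite("pics/crop0.png",cv2.resize(c["frame"][195:315,400:540],None,fx=5,fy=5,interpolation=cv2.INTER_CUBIC))
        K=c["K"];print(K[0,0],c["cam_to_world"].round(3))
    else: cv2.imwrite("pics/crop1.png",cv2.resize(c["frame"][110:230,200:340],None,fx=5,fy=5,interpolation=cv2.INTER_CUBIC))
```

```text
top 116 [ 0.448 -0.337  0.034] [ 0.478 -0.311  0.086] 110 ((0.45962950587272644, -0.32303106784820557), 0.012142164632678032) [ 0.45942577 -0.32158114  0.08183474]
0.004 0.1 4280 ((0.44998252391815186, -0.3219600319862366), (0.23929943144321442, 0.1795676201581955), 0.2054469734430313)
0.008 0.016 1539 ((0.4641992747783661, -0.31843453645706177), (0.11891549825668335, 0.18877188861370087), 89.06868743896484)
0.028 0.045 1187 ((0.4419752359390259, -0.3241143226623535), (0.2080763280391693, 0.08038163185119629), 1.7600644826889038)
536.1260753050062 [[-0.014 -0.991  0.13   0.34 ]
 [-1.     0.012 -0.014  0.   ]
 [ 0.013 -0.13  -0.991  1.168]
 [ 0.     0.     0.     1.   ]]
scene 75 [ 0.446 -0.337  0.052] [ 0.47  -0.308  0.085] 57 ((0.46005186438560486, -0.32269060611724854), 0.014372670091688633) [ 0.46008486 -0.32110203  0.08070409]
```

View pics/crop0.png

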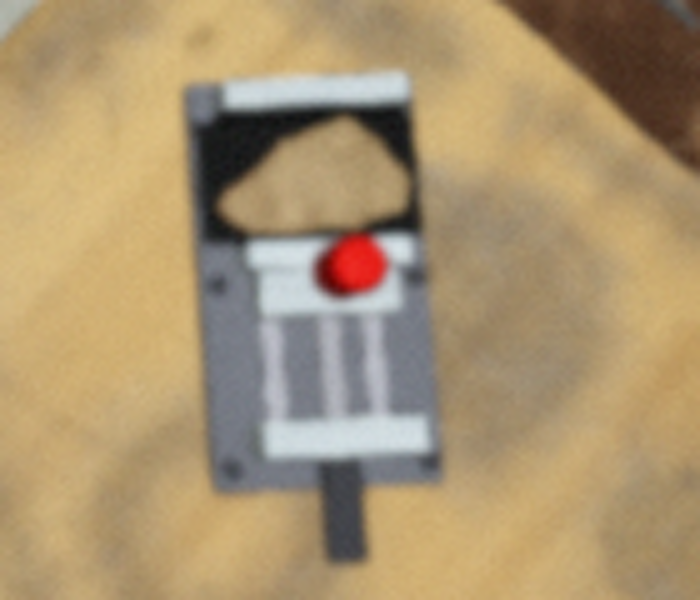

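View pics/crop1.png

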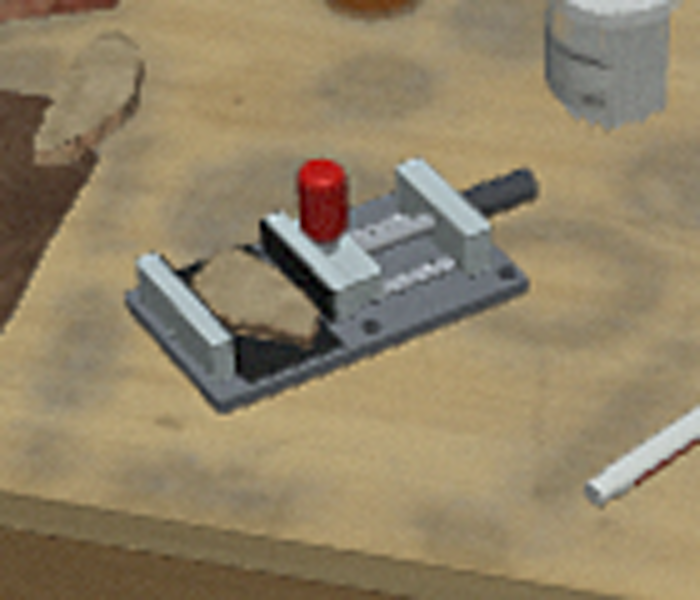

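The loaded clamp is the right one: in the top view the sherd is at about (463, 233) and its red knob at (471, 247). That puts the knob near (0.459, -0.322), with its top at z = 0.082. The pull is roughly -x, turned about 2°. I'm turning the tool and moving above it.

Request:
play_rows(plan=[0, 0, 0, 0, 0, -0.155, 0, 0, 0, 0, 0, -0.155, 0, 0, 0, 0, 0, -0.155, -13, -46, 0, 0, 0, 0, -13, -46, 0, 0, 0, 0, -13, -46, 0, 0, 0, 0, -13, -46, 0, 0, 0, 0, -13, -46, 0, 0, 0, 0, -13, -46, 0, 0, 0, 0, -13, -46, 0, 0, 0, 0, -13, -46, 0, 0, 0, 0], hand=100)

```text
clock: 1.98
eef_pos: [0.3256, 0.089, 0.2427]
tool_rot: [-0.018, 1.0, 0.0, 0.001]
ft_force: [0.8, 0.7, -0.2]
grip_width: 0.0852
```

```bash
python3 -c "
from h import *
print(bot.get_obs()['joint_pos'].round(2))"
```

```text
[ 0.27 -0.09 -0.35  1.3   0.    0.23]
```

Request:
play_rows(plan=[-13, -46, 0, 0, 0, 0, -13, -46, 0, 0, 0, 0, -13, -46, 0, 0, 0, 0, -13, -46, 0, 0, 0, 0, -13, -46, 0, 0, 0, 0, -13, -46, 0, 0, 0, 0, -13, -46, 0, 0, 0, 0, -13, -46, 0, 0, 0, 0, -13, -46, 0, 0, 0, 0, 0, 0, 0, 0, 0, 0, 0, 0, 0, 0, 0, 0])

```text
clock: 3.35
eef_pos: [0.4563, -0.3188, 0.2419]
tool_rot: [-0.017, 1.0, 0.001, -0.001]
ft_force: [-0.9, 0.9, 0.6]
grip_width: 0.0854
```

```bash
cat >> h.py <<'E'
def knob(n):
    c=bot.camera(n); f=c["frame"].astype(int)
    red=(f[...,2]>90)&(f[...,1]<.5*f[...,2])&(f[...,0]<.5*f[...,2])
    P=np.zeros((480,640,3)); m=c["range_z"]>0
    P[m]=px2w(c,m)
    k=red&m&(abs(P[...,0]-.44)<.08)&(abs(P[...,1]+.32)<.05)&(P[...,2]>.04)
    p=P[k]; t=p[p[:,2]>np.percentile(p[:,2],95)-.006]
    print(n,len(p),p.min(0).round(3),p.max(0).round(3),len(t),cv2.minEnclosingCircle(t[:,:2].astype(np.float32)),np.median(t,0).round(4))
    return c,P,m
E
python3 - <<'E'
from h import *
o=bot.get_obs(); print(o['joint_pos'].round(2),o['eef_pos'].round(4))
c,P,m=knob("wrist"); cv2.imwrite("pics/w1.png",c["frame"])
for lo,hi in ((.008,.018),(.034,.045)):
    k=m&(P[...,2]>lo)&(P[...,2]<hi)&(abs(P[...,0]-.45)<.13)&(abs(P[...,1]+.322)<.065)
    if k.sum()>5: print(lo,hi,k.sum(),cv2.minAreaRect(P[k][:,:2].astype(np.float32)))
E
```

```text
[-0.61  0.36  0.16  1.38  0.   -0.64] [ 0.4563 -0.3188  0.2419]
wrist 860 [ 0.446 -0.335  0.051] [ 0.469 -0.312  0.083] 812 ((0.4577506482601166, -0.3236752450466156), 0.011962706223130226) [ 0.4567 -0.3238  0.0807]
0.008 0.018 11906 ((0.45824068784713745, -0.32417744398117065), (0.17929944396018982, 0.09996368736028671), 1.705918312072754)
0.034 0.045 4520 ((0.44103410840034485, -0.32556769251823425), (0.20665286481380463, 0.07960444688796997), 2.1844866275787354)
```

View pics/w1.png

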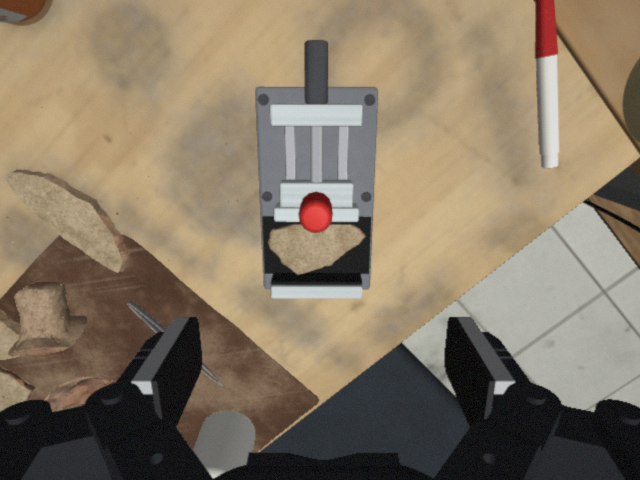

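The wrist view shows the knob at (316, 212) and the sherd at (315, 246), with the clamp axis lined up with the tool. I measure the knob at (0.4577, -0.3235) and the base at 179 x 100 mm, which matches. Descending with the fingers on the knob's ±y sides.

Request:
play_rows(plan=[-1, -5, 0, 0, 0, 0, 0, 0, 30, 0, 0, 0, 0, 0, 30, 0, 0, 0, 0, 0, 30, 0, 0, 0, 0, 0, 30, 0, 0, 0, 0, 0, 30, 0, 0, 0, 0, 0, 15, 0, 0, 0, 0, 0, 15, 0, 0, 0, 0, 0, 0, 0, 0, 0, 0, 0, 0, 0, 0, 0])

```text
clock: 4.65
eef_pos: [0.4585, -0.3246, 0.0632]
tool_rot: [-0.018, 1.0, -0.0, 0.001]
ft_force: [0.3, 0.8, 0.2]
grip_width: 0.0852
```

Run:
```python
from h import *
c,P,m=knob("wrist"); cv2.imwrite("pics/w2.png",c["frame"])
print(bot.get_obs()['eef_pos'])
```

```text
wrist 4114 [ 0.446 -0.335  0.049] [ 0.468 -0.312  0.083] 3909 ((0.45734313130378723, -0.3234020173549652), 0.012072310782968998) [ 0.4552 -0.3236  0.0807]
[ 0.45863987 -0.32468454  0.06337202]
```

View pics/w2.png

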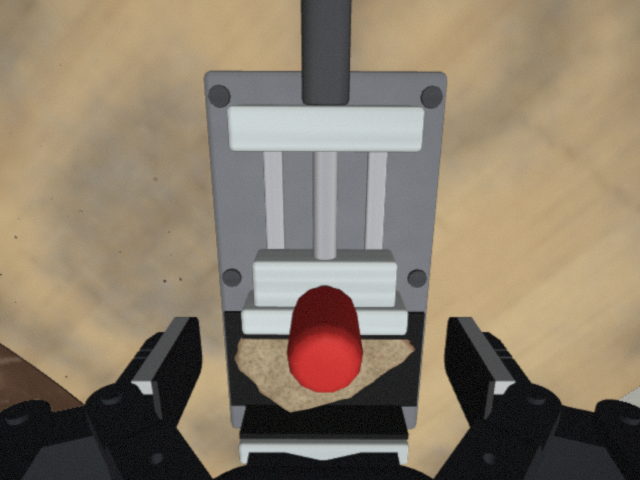

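The knob's top is at (326, 358), centred between the open pads at (200, 350) and (447, 350). Closing with a 1 mm sideways correction.

Request:
play_rows(plan=[0, 1, 0, 0, 0, 0, 0, 0, 0, 0, 0, 0, 0, 0, 0, 0, 0, 0, 0, 0, 0, 0, 0, 0, 0, 0, 0, 0, 0, 0, 0, 0, 0, 0, 0, 0, 0, 0, 0, 0, 0, 0, 0, 0, 0, 0, 0, 0], hand=0)

```text
clock: 5.7
eef_pos: [0.458, -0.324, 0.0628]
tool_rot: [-0.017, 1.0, -0.001, 0.0]
ft_force: [-2.0, -4.5, 5.4]
grip_width: 0.0226
```

Request:
play_rows(plan=[3, 0, 0, 0, 0, 0, 4, 0, 0, 0, 0, 0, 4, 0, 0, 0, 0, 0, 4, 0, 0, 0, 0, 0, 0, 0, 0, 0, 0, 0])

```text
clock: 6.32
eef_pos: [0.4453, -0.3244, 0.0628]
tool_rot: [-0.018, 1.0, -0.001, 0.003]
ft_force: [5.0, -4.2, 0.9]
grip_width: 0.0229
```

Run:
```python
from h import *
c,P,m=knob("wrist"); cv2.imwrite("pics/w3.png",c["frame"])
o=bot.get_obs();print(o['eef_pos'],o['ft_force'],o['ft_torque'],o['grip_width'])
```

```text
wrist 4233 [ 0.433 -0.335  0.048] [ 0.456 -0.312  0.083] 3912 ((0.4445241391658783, -0.32369017601013184), 0.012238799594342709) [ 0.4425 -0.324   0.0807]
[ 0.44526918 -0.32440455  0.0628217 ] [ 3.25496318 -4.68786041  1.14311012] [-0.85882173 -0.76448086 -0.04000624] 0.02287057544653995
```

View pics/w3.png

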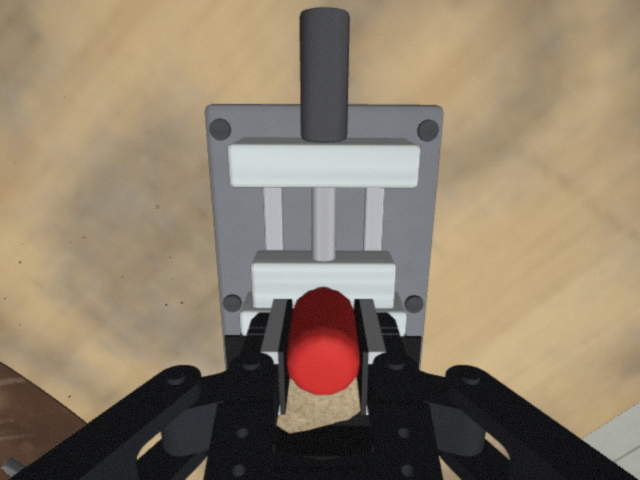

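The jaw is following: the knob moved 13 mm with the hand under about 5 N. Pulling on.

Request:
play_rows(plan=[4, 0, 0, 0, 0, 0, 4, 0, 0, 0, 0, 0, 4, 0, 0, 0, 0, 0, 4, 0, 0, 0, 0, 0, 4, 0, 0, 0, 0, 0, 4, 0, 0, 0, 0, 0, 3, 0, 0, 0, 0, 0, 0, 0, 0, 0, 0, 0])

```text
clock: 7.38
eef_pos: [0.4187, -0.3253, 0.0629]
tool_rot: [-0.018, 1.0, -0.001, 0.003]
ft_force: [5.2, -4.1, 0.5]
grip_width: 0.0225
```

Request:
play_rows(plan=[2, 0, 0, 0, 0, 0, 1, 0, 0, 0, 0, 0, 0, 0, 0, 0, 0, 0])

```text
clock: 7.75
eef_pos: [0.4161, -0.3253, 0.0628]
tool_rot: [-0.018, 1.0, -0.001, 0.003]
ft_force: [5.6, -4.3, -0.7]
grip_width: 0.023
```

Request:
play_rows(plan=[2, 0, 0, 0, 0, 0, 1, 0, 0, 0, 0, 0, 0, 0, 0, 0, 0, 0])

```text
clock: 8.12
eef_pos: [0.4131, -0.3254, 0.0628]
tool_rot: [-0.018, 1.0, -0.001, 0.003]
ft_force: [5.9, -2.9, 0.1]
grip_width: 0.0227
```

Request:
play_rows(plan=[1, 0, 0, 0, 0, 0, 0, 0, 0, 0, 0, 0])

```text
clock: 8.38
eef_pos: [0.4128, -0.3254, 0.0628]
tool_rot: [-0.018, 1.0, -0.0, 0.004]
ft_force: [7.4, -2.7, -0.8]
grip_width: 0.0229
```

Request:
play_rows(plan=[1, 0, 0, 0, 0, 0, 0, 0, 0, 0, 0, 0])

```text
clock: 8.62
eef_pos: [0.4127, -0.3255, 0.0629]
tool_rot: [-0.018, 1.0, -0.0, 0.005]
ft_force: [9.8, -2.8, -1.4]
grip_width: 0.0229
```

Request:
play_rows(plan=[1, 0, 0, 0, 0, 0, 0, 0, 0, 0, 0, 0])

```text
clock: 8.88
eef_pos: [0.4126, -0.3255, 0.0629]
tool_rot: [-0.019, 1.0, -0.0, 0.006]
ft_force: [12.6, -3.2, -3.6]
grip_width: 0.0228
```

The TCP stopped at x = 0.4126 while the force rose from 6 to 12.6 N, so the jaw is on its stop. Checking before letting go.

Run:
```python
from h import *
c,P,m=knob("wrist"); cv2.imwrite("pics/w4.png",c["frame"])
```

```text
wrist 4175 [ 0.4   -0.336  0.049] [ 0.424 -0.313  0.083] 3937 ((0.4124196469783783, -0.3252618610858917), 0.012268783524632454) [ 0.41   -0.325   0.0807]
```

View pics/w4.png

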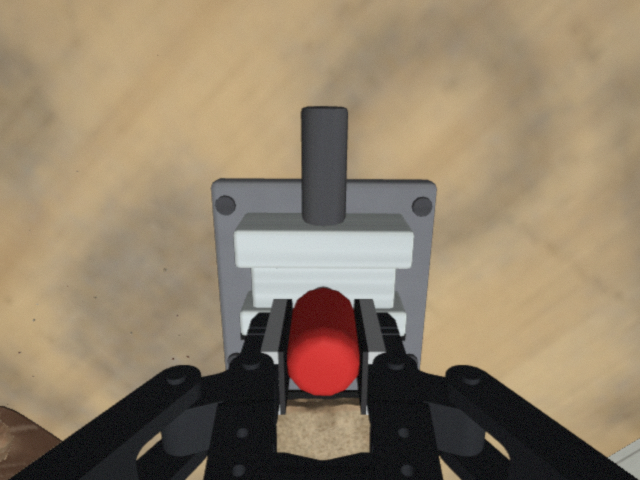

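The jaw meets the end block at about (323, 267), the rods between them are hidden, and the knob has moved about 45 mm. Letting go, then going straight up.

Request:
play_rows(plan=[0, 0, 0, 0, 0, 0, 0, 0, 0, 0, 0, 0, 0, 0, 0, 0, 0, 0, 0, 0, 0, 0, 0, 0, 0, 0, 0, 0, 0, 0, 0, 0, 0, 0, 0, 0, 0, 0, 0, 0, 0, 0], hand=100)

```text
clock: 9.8
eef_pos: [0.4069, -0.325, 0.0623]
tool_rot: [-0.018, 1.0, 0.0, -0.0]
ft_force: [-0.1, -0.1, -0.2]
grip_width: 0.0854
```

Request:
play_rows(plan=[0, 0, -15, 0, 0, 0, 0, 0, -30, 0, 0, 0, 0, 0, -30, 0, 0, 0, 0, 0, -30, 0, 0, 0, 0, 0, -30, 0, 0, 0, 0, 0, -30, 0, 0, 0, 0, 0, -15, 0, 0, 0, 0, 0, 0, 0, 0, 0, 0, 0, 0, 0, 0, 0])

```text
clock: 10.92
eef_pos: [0.4064, -0.3246, 0.2412]
tool_rot: [-0.018, 1.0, 0.001, -0.001]
ft_force: [0.7, 0.8, -0.1]
grip_width: 0.0854
```

Run:
```python
from h import *
c,P,m=knob("wrist"); cv2.imwrite("pics/w5.png",c["frame"])
for d in bot.outline_of("sherd_center","wrist")[:2]:
    print(d["p"],d["point"],np.median(px2w(c,d["mask"]),0).round(3))
c,P,m=knob("top"); cv2.imwrite("pics/t5.png",c["frame"])
for d in bot.outline_of("empty_knob","top"):
    print(d["p"],d["point"],np.median(px2w(c,d["mask"]),0).round(3))
o=bot.get_obs();print(o['clock'],o['eef_pos'],o['ft_force'])
```

```text
wrist 820 [ 0.401 -0.337  0.053] [ 0.424 -0.314  0.083] 798 ((0.41264161467552185, -0.3251118063926697), 0.012017532251775265) [ 0.4117 -0.3252  0.0808]
0.77 [296.5, 320.0] [ 0.496 -0.326  0.023]
top 8 [ 0.404 -0.326  0.064] [ 0.417 -0.313  0.082] 3 ((0.40428245067596436, -0.32402366399765015), 0.0018980252789333463) [ 0.4043 -0.3242  0.0806]
0.7 [258.1, 164.8] [0.446 0.308 0.037]
11.125 [ 0.40644183 -0.32461889  0.24112963] [-0.05621293  0.22049055 -0.1973373 ]
```

View pics/w5.png

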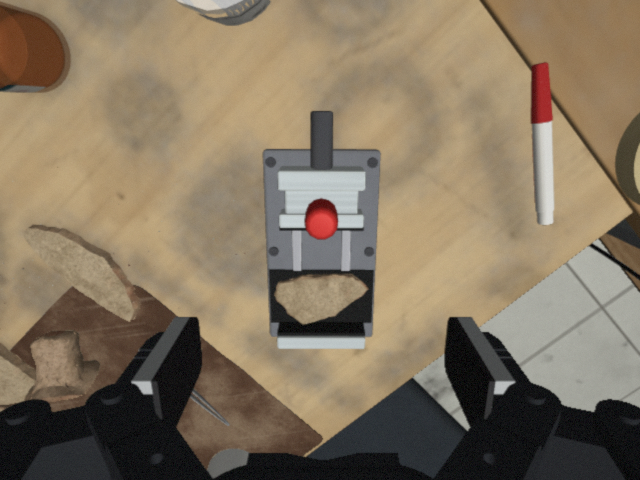

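The wrist view shows the knob at (321, 219) and the jaw against the end block. The sherd is still on its bed at (320, 297), and the gripper is clear. Handing in.

```bash
python3 -c "
from workcell import bot
print(bot.job_done())"
```

```text
the job is handed in; nothing more can be done
None
```

The loaded clamp (the right-hand one) is open: I gripped its knob from the sides, pulled the jaw straight out to its stop, let go, and lifted clear. I handed the job in at about 11 s.

- **Jaw:** after release, the knob had moved from x = 0.4577 to 0.4126, which is 45 mm. At the stop the pull rose from about 6 to 12.6 N with no further movement, and the jaw stayed put after I let go.
- **Sherd:** the last wrist picture shows it still lying on the rubber bed. I measured it at about (0.496, -0.326), against (0.501, -0.325) at the start in the top view. I take that difference to be measurement error between the two cameras.
- **Empty clamp:** the arm never went near it, and its knob measures the same as at the start, to within 2 mm.
- **Weak check:** the final top picture showed almost none of the loaded knob (8 pixels), probably because the arm was over it. The final jaw position therefore rests on the wrist camera and the measured stop.
- **Mismatch:** the fingers read 22.6 to 23.0 mm on the 25 mm knob, but the grip held throughout.

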